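# Seat the sample tray on the press-to-run tube mixer and hold it down

## Task

Mix these blood samples: pick the blue sample tray up by its carrying bar, carry it level with the tubes in it to the tube mixer, and set it on the metal platform between the side rails, bar parallel to the mixer's front. Slide it towards or away from the rear stop until the socket under it drops over the locating pin you can no longer see and the tray lies flat on the platform, then press it down until the sprung platform is at the bottom of its travel. The mixer runs only while the platform is held down, so finish with your hand still on the tray, holding it fully down; leave the strip bottle, dropper bottle and marker where they are.

Things in the scene. Friction and masses are not known exactly. Their poses are not given: they have to be found in the camera images.
- tray_grip (a point): Centre of the tray's pale carrying bar, the place to grip: the bar runs along the tray's y, 12 mm thick in x, 16 mm high, 92 mm free between its end posts. This point is 60 mm above the tray's underside, midway along the bar; 24 mm are free between the bar and the tubes. Axes: z up, y along the bar.
- tray_socket (a point): Centre of the tray's underside, mouth of the round blind socket there (14 mm wide, 9 mm deep, rim chamfered); axes as tray_grip. The tray is an open blue plastic box 112 mm in x, 116 mm in y, 31 mm high, about 0.3 kg with tubes, standing on the desk. It fits the mixer either way round (half turn).
- tray: The same tray; origin at the centre of its underside.
- platform_centre (a point): Centre of the top face of the mixer's aluminium platform, 80 mm above the desk when unpressed; goes down with it. x: from the mixer's front to its rear, along the side rails; z up. Rails: 18 mm high, flared above that (to 25 mm), 122 mm apart inside, for the tray's y. The flat is 194 mm in x; rear stop's face at x = +92 mm, 16 mm high; front open.
- pin_slot (a point): Middle of the slot for the locating pin, on the platform's top face and centre line, 12.5 mm behind platform_centre; axes as there. The pin is clamped in the slot, set anew each time, within 18 mm in x of this point, y = 0; it is not moved. It stands 7 mm high, 10 mm thick, its tip tapers to 4 mm. Beside its place the tray rides on the tip; over it the tray drops 7 mm and slides no further (2 mm play).
- mixer_platform (a joint): How far the sprung platform (with rails and pin) is pressed down, m: 0 at rest, 0.008 at the bottom stop. It starts to yield at about 5 N and is fully down at about 13 N, including the tray's own weight of about 3 N, so the tray alone does not press it down.
- tube_1_mid (a point): Middle of the first sample tube (purple cap, 88 mm long, 17 mm thick), lying loose in the tray along its y.
- tube_2_mid (a point): Middle of the second sample tube, the same kind, lying in the tray.
- tube_3_mid (a point): Middle of the third sample tube, the same kind, lying in the tray.
- mixer: The tube mixer, a pale grey desk unit 236 x 170 mm, 60 mm high under its platform, heavy, does not move; origin at the centre of its underside, x from its front to its rear.
- strip_bottle: Bystander: white test strip bottle with a black cap, 50 mm wide, 133 mm tall, standing; origin under its centre.
- dropper: Bystander: small white dropper bottle, 26 mm wide, 62 mm tall, standing; origin under its centre.
- marker: Bystander: black marker pen, 138 mm long, 12 mm thick, lying on the desk; origin under its centre.

How it is judged (in metres and radians):
On the way, in this order (a step that is already met when the one before it is completed fails the run):
1. the tray is lifted clear off the desk (height (world z) of tray_socket above 0.04 m), for 0.2 s.
2. the tray's socket has dropped over the pin: it lies flat on the platform (z of tray_socket in the frame of platform_centre below 0.0025 m and x of tray_socket in the frame of platform_centre between -0.01 and 0.036 m and y of tray_socket in the frame of platform_centre between -0.005 and 0.005 m and angle between tray_socket's own z axis and vertical below 0.06 rad and angle between the y axis of tray_socket and the y axis of platform_centre, either way round below 0.12 rad), for 0.1 s.
At the end, for the whole second after the job is handed in: Tray flat on the platform over the pin (within 2.5 mm of its face, 5 mm of its centre line, bar within 7 degrees of straight across, under 3.4 degrees tilt), all three tubes in it, platform pressed down more than 6 of its 8 mm, tray still, gripper still on it (over 3 N) (all of step 2 and value of joint mixer_platform above 0.006 m and linear speed of tray below 0.03 m/s and contact force between any of the fingers, the arm and tray above 3 N and x of tube_1_mid in the frame of tray_socket between -0.055 and 0.055 m and y of tube_1_mid in the frame of tray_socket between -0.055 and 0.055 m and z of tube_1_mid in the frame of tray_socket between 0.008 and 0.035 m and x of tube_2_mid in the frame of tray_socket between -0.055 and 0.055 m and y of tube_2_mid in the frame of tray_socket between -0.055 and 0.055 m and z of tube_2_mid in the frame of tray_socket between 0.008 and 0.035 m and x of tube_3_mid in the frame of tray_socket between -0.055 and 0.055 m and y of tube_3_mid in the frame of tray_socket between -0.055 and 0.055 m and z of tube_3_mid in the frame of tray_socket between 0.008 and 0.035 m); the arm keeps its last pose, push and grip.
It fails at once if the tray is tipped more than 20 degrees from level (angle between tray_socket's own z axis and vertical above 0.35 rad).
It fails at once if the test strip bottle is displaced by more than 30 mm (distance of strip_bottle from where it was at the start of the episode above 0.03 m).
It fails at once if the dropper bottle is displaced by more than 30 mm (distance of dropper from where it was at the start of the episode above 0.03 m).
It fails at once if the marker pen is displaced by more than 30 mm (distance of marker from where it was at the start of the episode above 0.03 m).
It also fails if it takes over 48 s, if anything falls off the work surface, if the arm or the gripper's body presses on something with over 40 N, if the wrist force passes 120 N, or if a joint passes its speed limit or range.

## Robot

A 7-joint arm with a two-finger parallel gripper is mounted at the origin on a cart in front of the work surface, level with it; the furniture and walls round the work are solid. World frame = base frame: x ahead of the robot, y to its left, z up, the work surface at z = 0. Lengths are in m, angles in degrees, forces in N, time in s.
With the tool pointing down it reaches from about 0.425 to 0.875 m from the base axis. Payload 4.7 kg.
Tool frame: the origin (TCP) lies at the very end of the fingers, on their centre line; the grasp point (between the pads) lies 19 mm behind it; z points along the fingers, x is the direction in which the jaws open and shut, and the axes are right-handed (so a half turn about z gives the same grasp; the last joint's range is limited). The gripper opens to 87 mm and grips with 3 to 60 N. Pads are 19 mm wide; open, the fingers measure 117 mm over their backs; the gripper's body (75 mm by 190 mm) begins 51 mm behind the grasp point.
Start: joints at [65.667, 18.392, -4.016, 83.108, 1.295, 78.541, -3.26], TCP at [0.276, -0.588, 0.19] pointing down, gripper open.
Joint ranges: [-163.93, 163.93], [-17.29, 119.83], [-79.2, 71.16], [3.27, 140.29], [-89.18, 269.18], [5.43, 117.66], [-154.24, 154.24]. Speed limits (degrees/s): [147.25, 147.25, 180, 180, 180, 180, 180].

## Interface

Orientations are given as [roll, pitch, yaw] about the fixed x, y, z axes, in that order (R = Rz(yaw) Ry(pitch) Rx(roll)).
In Python, from station import r gives the robot as it stands.
- The arm moves only by the tool carry_out, never from a script. Its arguments are lists of equal length, an entry for each row: "rotation": the turn, a rotation vector about the tool's x, y, z in degrees, a list of three; "dp": the shift along the tool's x, y, z in cm, a list of three; "fingers": the finger opening in cm, from 0 to 8.7. A call has 1 to 20 rows; each row shifts and turns the pose as measured when the row begins, along the tool's axes as they then stand; what a row does not reach is not made up. A row lasts 1/12 s, in which the tool goes at most 41.7 mm and 7.16 degrees, less where a joint would pass 70% of its speed; a pose out of reach is approached as far as the arm can. A call is refused whole if a number of a shift passes 4.17 or a number of a turn 7.16, either way. A call with a gripper value outside its range is refused whole. The fingers move at their own pace and stop on an object; "force" is the grip in N (left out, the last holds). Time passes only in rows, so rows that do not move let the fingers close. It gives the time, the measured TCP pose, the force and the opening at its end, in the units of the state.
- r.read_state(): the state, without advancing time (a new reading comes with each control period).
- r.get_image(name): name is "scene" or "top" or "wrist"; returns the picture (400x640x3 uint8, red, green, blue); there is no depth.
- r.camera_info(name): a dict with "K" (3x3 intrinsics, pixels), "cam_to_world" (4x4, takes a point from camera to world coordinates); the wrist camera has in their place "hand_eye" (4x4, takes a point from camera to tool coordinates, whose origin is the TCP and whose axes are the tool frame's). Camera axes: x right, y down, z forward; pixel columns grow to the right and rows downward; lengths in m; the calibration is good to about 2 mm. A picture is of the moment at which its call begins: read the wrist's pose just before it. camera_info takes no time and is no camera call.
- r.sign_off(): hands the job in, once; it reports no verdict.
The state is a dict: "time": time; "joint_pos": joint angles; "qvel": joint speeds; "tau": joint torques, N m; "position": TCP position; "ee_rot": TCP orientation; "wrist_force": force on the tool from outside, world axes, zero at the start; "wrist_torque": the same for the moment, N m; "width": finger opening in m.
Only numpy, scipy, OpenCV 4.12 (cv2) and the standard library are available. Lean on these libraries where they do the work, as an engineer would, in place of code of your own. Each camera call takes 0.05 s, during which the arm holds its last target.

## Working session

There is one attempt and no reset: what is moved stays moved. The work goes in short steps, Python scripts to look and compute and a tool call to move; the robot and the scene stay as the last step left them, time stands still between calls to the robot, and variables do not carry over. Pictures are saved under pics/ and viewed, and the job is handed in when it is done.

Besides the shell and the picture viewer there is one more tool, called after "Emit:" as a command line: name --argument value ..., lists and objects as JSON in quotes. carry_out: Moves the arm, as the interface text tells. Its arguments: {"type":"object","properties":{"rotation":{"type":"array","items":{"type":"array","items":{"type":"number"}}},"dp":{"type":"array","items":{"type":"array","items":{"type":"number"}}},"fingers":{"type":"array","items":{"type":"number"}},"force":{"type":"number"}},"required":["rotation","dp","fingers"]}

```bash
mkdir -p pics
python3 - <<'E'
from station import r
import cv2,numpy as np
np.set_printoptions(precision=4,suppress=True)
print(r.read_state())
for n in ["scene","top","wrist"]:
    cv2.imwrite(f"pics/{n}0.png",r.get_image(n)[:,:,::-1])
    print(n,r.camera_info(n))
E
```

```text
{'time': 0.0, 'joint_pos': array([65.6673, 18.4382, -4.0148, 83.1746,  1.2953, 78.5409, -3.2602]), 'qvel': array([ 0.0012,  0.0976,  0.0076, -0.0173,  0.0083,  0.0279,  0.0683]), 'tau': array([ -0.0009, -49.1293,  -0.4045, -31.2526,  -0.0639,   0.0438,
         0.0002]), 'position': array([ 0.2758, -0.5879,  0.1893]), 'ee_rot': array([179.9936,   0.1085, -64.8585]), 'wrist_force': array([-0.6805, -0.2065, -0.5507]), 'wrist_torque': array([0.0064, 0.0149, 0.0112]), 'width': 0.08738118284233139}
scene {'K': array([[471.2787,   0.    , 322.0042],
       [  0.    , 471.2787, 201.079 ],
       [  0.    ,   0.    ,   1.    ]]), 'cam_to_world': array([[-0.8326, -0.3988,  0.3844,  0.251 ],
       [-0.5538,  0.6133, -0.5632,  0.2265],
       [-0.0111, -0.6818, -0.7315,  0.7446],
       [ 0.    ,  0.    ,  0.    ,  1.    ]])}
top {'K': array([[402.6163,   0.    , 318.679 ],
       [  0.    , 402.6163, 189.9258],
       [  0.    ,   0.    ,   1.    ]]), 'cam_to_world': array([[ 0.013 , -0.9957,  0.0913,  0.4947],
       [-0.9999, -0.0131, -0.0002, -0.2797],
       [ 0.0014, -0.0913, -0.9958,  1.0146],
       [ 0.    ,  0.    ,  0.    ,  1.    ]])}
wrist {'K': array([[289.3879,   0.    , 320.9109],
       [  0.    , 289.3879, 203.0975],
       [  0.    ,   0.    ,   1.    ]]), 'hand_eye': array([[ 1.    ,  0.    , -0.0002,  0.0002],
       [ 0.    ,  0.959 ,  0.2834, -0.0786],
       [ 0.0002, -0.2834,  0.959 , -0.1955],
       [ 0.    ,  0.    ,  0.    ,  1.    ]])}
```

View pics/top0.png

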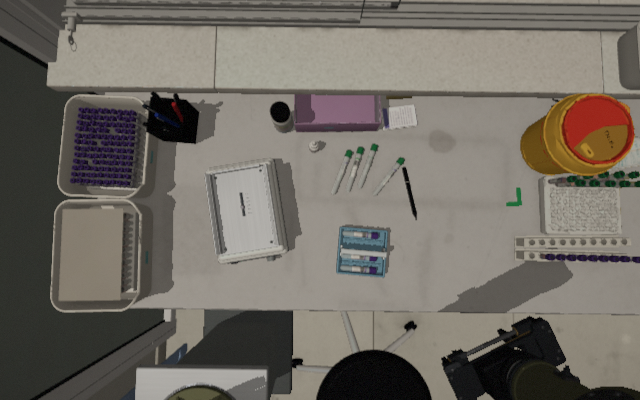

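View pics/scene0.png

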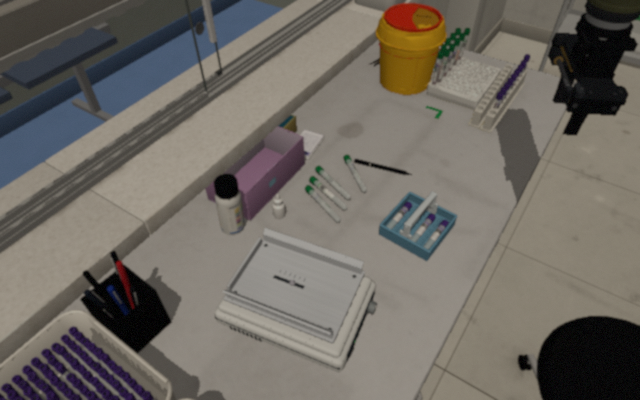

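View pics/wrist0.png

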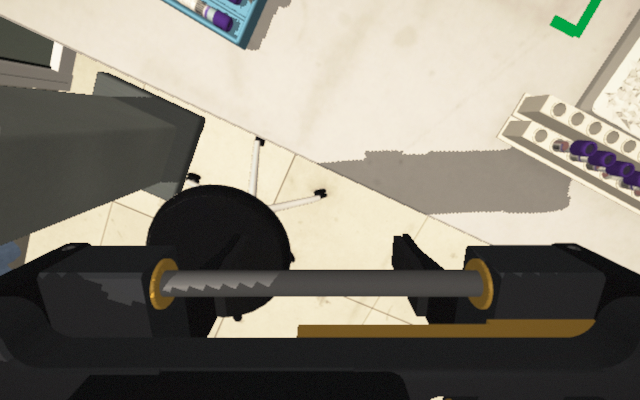

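Run:
```python
import cv2
t=cv2.imread("pics/top0.png"); s=cv2.imread("pics/scene0.png")
def c(im,x,y,w,h,f,n):
    cv2.imwrite(n,cv2.resize(im[y:y+h,x:x+w],None,fx=f,fy=f,interpolation=cv2.INTER_CUBIC))
c(t,195,145,110,125,4.8,"pics/t_mix.png")
c(t,325,215,75,70,8,"pics/t_tray.png")
c(s,205,220,185,150,4,"pics/s_mix.png")
c(s,370,180,100,85,7,"pics/s_tray.png")
```

```text
(no output)
```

View pics/t_mix.png

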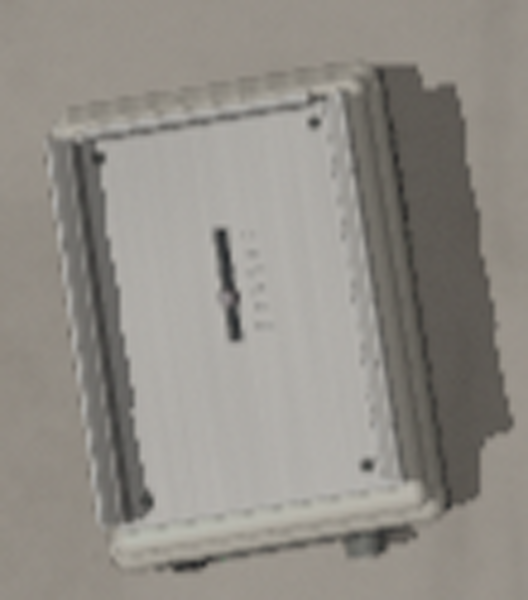

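View pics/t_tray.png

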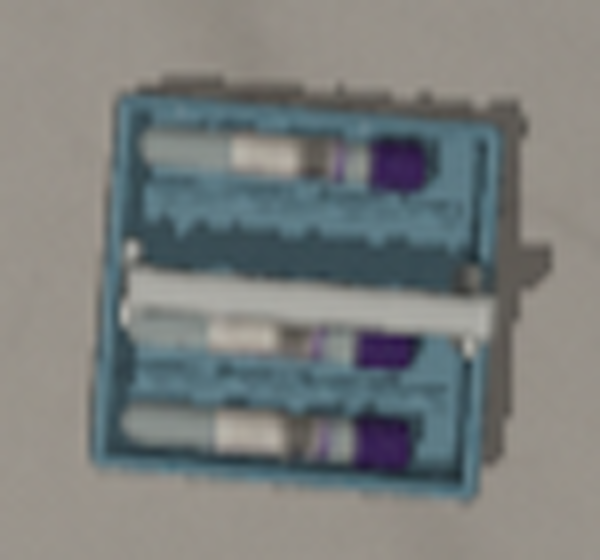

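View pics/s_mix.png

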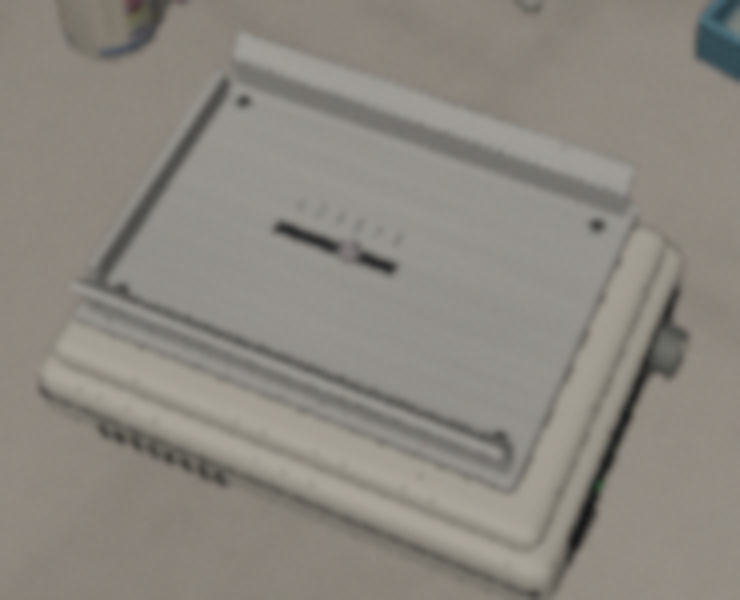

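View pics/s_tray.png

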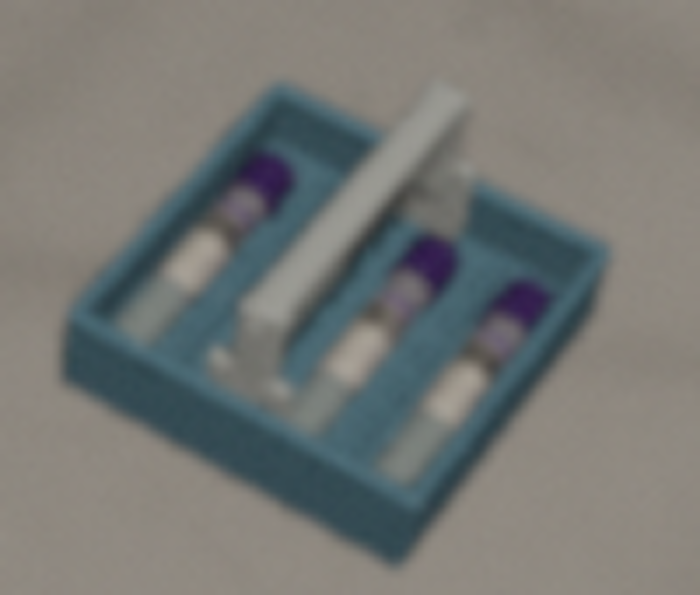

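```bash
cat > h.py <<'E'
from station import r
import cv2,numpy as np
np.set_printoptions(precision=4,suppress=True)
def ray(n,px,z,T=None):
    i=r.camera_info(n);K=i["K"];T=i["cam_to_world"] if T is None else T
    px=np.atleast_2d(np.array(px,float))
    d=np.c_[px,np.ones(len(px))]@np.linalg.inv(K).T@T[:3,:3].T
    o=T[:3,3]
    return (o+d*((z-o[2])/d[:,2])[:,None])
def crop(px,f,x,y): return (np.array(px,float)+0.5)/f-0.5+np.array([x,y])
def yaw(v): return np.degrees(np.arctan2(v[1],v[0]))
E
python3 - <<'E'
from h import *
def tt(px,z): return ray("top",crop(px,8,325,215),z)
def ts(px,z): return ray("scene",crop(px,7,370,180),z)
b=tt([(132,286),(494,316)],.068); print("bar top",b,b.mean(0),yaw(b[0]-b[1])-90,np.linalg.norm(b[0]-b[1]))
c=tt([(118,97),(498,125),(475,497),(95,462)],.031); print("rim top",c,c.mean(0),yaw(c[0]-c[1])-90,yaw(c[1]-c[2]),np.linalg.norm(np.diff(c,axis=0),axis=1))
c=ts([(280,85),(608,245),(405,510),(68,320)],.031); print("rim scene",c,c.mean(0),np.linalg.norm(np.diff(c,axis=0),axis=1))
b=ts([(445,88),(262,308)],.068); print("bar scene",b.mean(0),np.linalg.norm(b[0]-b[1]),yaw(b[0]-b[1]))
def mt(px,z): return ray("top",crop(px,4.8,195,145),z)
def ms(px,z): return ray("scene",crop(px,4,205,220),z)
for f,sc,sl,pin,n in ((mt,[(99,158),(314,122),(367,465),(147,500)],[(220,228),(236,340)],[(228,298)],"top"),
 (ms,[(243,101),(597,225),(500,440),(122,292)],[(277,228),(396,268)],[(350,250)],"scene")):
    s=f(sc,.08);print(n,"screws",s,s.mean(0),[yaw(v) for v in np.diff(s,axis=0)],np.linalg.norm(np.diff(s,axis=0),axis=1))
    q=f(sl,.08);print("slot",q,q.mean(0),yaw(q[0]-q[1]),np.linalg.norm(q[0]-q[1])); print("pin",f(pin,.085))
E
```

```text
bar top [[ 0.4409 -0.3339  0.068 ]
 [ 0.4337 -0.4393  0.068 ]] [ 0.4373 -0.3866  0.068 ] -3.953583726991255 0.10564556177689284
rim top [[ 0.4957 -0.3313  0.031 ]
 [ 0.4888 -0.4469  0.031 ]
 [ 0.3773 -0.4397  0.031 ]
 [ 0.3862 -0.3253  0.031 ]] [ 0.437  -0.3858  0.031 ] -3.4524457213449864 -3.6914927888362197 [0.1158 0.1117 0.1147]
rim scene [[ 0.4864 -0.4457  0.031 ]
 [ 0.3792 -0.4392  0.031 ]
 [ 0.3875 -0.3211  0.031 ]
 [ 0.4951 -0.3302  0.031 ]] [ 0.4371 -0.384   0.031 ] [0.1075 0.1184 0.1079]
bar scene [ 0.4377 -0.3843  0.068 ] 0.10220774999916564 -93.67834693661192
top screws [[ 0.6063 -0.0378  0.08  ]
 [ 0.6254 -0.142   0.08  ]
 [ 0.4597 -0.1718  0.08  ]
 [ 0.4417 -0.0668  0.08  ]] [ 0.5333 -0.1046  0.08  ] [np.float64(-79.6335129892822), np.float64(-169.80462410813792), np.float64(99.73237332099036)] [0.1059 0.1683 0.1065]
slot [[ 0.5729 -0.0977  0.08  ]
 [ 0.5188 -0.1071  0.08  ]] [ 0.5458 -0.1024  0.08  ] 9.837169712139355 0.05495529805197721
pin [[ 0.5387 -0.1036  0.085 ]]
scene screws [[ 0.6256 -0.1417  0.08  ]
 [ 0.4603 -0.1715  0.08  ]
 [ 0.4408 -0.0667  0.08  ]
 [ 0.606  -0.0372  0.08  ]] [ 0.5332 -0.1043  0.08  ] [np.float64(-169.78986914543228), np.float64(100.5573488482141), np.float64(10.137589602792712)] [0.168  0.1066 0.1678]
slot [[ 0.5719 -0.0967  0.08  ]
 [ 0.5188 -0.108   0.08  ]] [ 0.5453 -0.1024  0.08  ] 12.033783451748302 0.05432669563221424
pin [[ 0.5376 -0.1022  0.085 ]]
```

```bash
cat >> h.py <<'E'
def plan(tgt,tyaw,n,nd=2):
    """n equal rows from measured pose; prints rounded rows"""
    s=r.read_state();p=s["position"];y0=s["ee_rot"][2];dyaw=(tyaw-y0+180)%360-180
    d=(np.array(tgt)-p)/n*100;R=[];D=[]
    for k in range(n):
        a=np.radians(y0+dyaw*k/n);c,sn=np.cos(a),np.sin(a)
        D.append([round(float(c*d[0]+sn*d[1]),nd),round(float(sn*d[0]-c*d[1]),nd),round(float(-d[2]),nd)])
        R.append([0,0,round(-dyaw/n,2)])
    print("start",p,s["ee_rot"]);print(R);print(D)
E
python3 -c "
from h import *
plan([.437,-.385,.15],-3.7,14)"
```

```text
start [ 0.2759 -0.588   0.1895] [179.9956   0.0828 -64.8596]
[[0, 0, np.float64(-4.37)], [0, 0, np.float64(-4.37)], [0, 0, np.float64(-4.37)], [0, 0, np.float64(-4.37)], [0, 0, np.float64(-4.37)], [0, 0, np.float64(-4.37)], [0, 0, np.float64(-4.37)], [0, 0, np.float64(-4.37)], [0, 0, np.float64(-4.37)], [0, 0, np.float64(-4.37)], [0, 0, np.float64(-4.37)], [0, 0, np.float64(-4.37)], [0, 0, np.float64(-4.37)], [0, 0, np.float64(-4.37)]]
[[-0.82, -1.66, 0.28], [-0.7, -1.72, 0.28], [-0.56, -1.76, 0.28], [-0.43, -1.8, 0.28], [-0.29, -1.83, 0.28], [-0.15, -1.85, 0.28], [-0.01, -1.85, 0.28], [0.13, -1.85, 0.28], [0.27, -1.83, 0.28], [0.41, -1.8, 0.28], [0.55, -1.77, 0.28], [0.68, -1.72, 0.28], [0.81, -1.66, 0.28], [0.94, -1.6, 0.28]]
```

Emit:
carry_out --rotation '[[0,0,-4.4],[0,0,-4.4],[0,0,-4.4],[0,0,-4.4],[0,0,-4.4],[0,0,-4.4],[0,0,-4.4],[0,0,-4.4],[0,0,-4.4],[0,0,-4.4],[0,0,-4.4],[0,0,-4.4],[0,0,-4.4],[0,0,-4.4],[0,0,0],[0,0,0]]' --dp '[[-0.8,-1.7,0.3],[-0.7,-1.7,0.3],[-0.6,-1.8,0.3],[-0.4,-1.8,0.3],[-0.3,-1.8,0.3],[-0.15,-1.85,0.3],[0,-1.85,0.3],[0.1,-1.85,0.3],[0.3,-1.8,0.3],[0.4,-1.8,0.3],[0.55,-1.8,0.3],[0.7,-1.7,0.3],[0.8,-1.7,0.3],[0.9,-1.6,0.3],[0,0,0],[0,0,0]]' --fingers '[8.7,8.7,8.7,8.7,8.7,8.7,8.7,8.7,8.7,8.7,8.7,8.7,8.7,8.7,8.7,8.7]'

```text
time: 1.48
position: [0.4336, -0.3696, 0.1388]
ee_rot: [-179.6, 0.5, -0.4]
wrist_force: [-0.4, -0.7, 0.1]
width: 0.087
```

Run:
```python
from h import *
s=r.read_state();print(s["position"],s["ee_rot"])
cv2.imwrite("pics/w1.png",r.get_image("wrist")[:,:,::-1])
```

```text
[ 0.4336 -0.3696  0.1388] [-179.5549    0.5478   -0.4494]
```

View pics/w1.png

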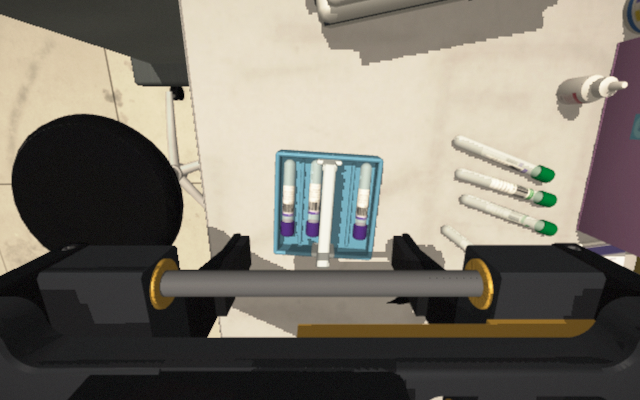

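```bash
cat >> h.py <<'E'
from scipy.spatial.transform import Rotation as Ro
def wT(s=None):
    s=s or r.read_state();T=np.eye(4);T[:3,:3]=Ro.from_euler("xyz",s["ee_rot"],degrees=True).as_matrix();T[:3,3]=s["position"]
    return T@r.camera_info("wrist")["hand_eye"]
E
python3 - <<'E'
from h import *
b=ray("wrist",[(329,162),(323,265)],.068,wT());print(b,b.mean(0),yaw(b[0]-b[1])-90,np.linalg.norm(b[0]-b[1]))
c=ray("wrist",[(276,151),(382,157),(372,259),(275,253)],.031,wT());print(c,c.mean(0))
plan([.437,-.385,.10],-3.7,3)
E
```

```text
[[ 0.4416 -0.3299  0.068 ]
 [ 0.4355 -0.435   0.068 ]] [ 0.4385 -0.3825  0.068 ] -3.3477446118050267 0.10533175261141507
[[ 0.3871 -0.3232  0.031 ]
 [ 0.4975 -0.3302  0.031 ]
 [ 0.4918 -0.4472  0.031 ]
 [ 0.3801 -0.4393  0.031 ]] [ 0.4391 -0.385   0.031 ]
start [ 0.4338 -0.3692  0.1387] [-179.509     0.5322   -0.4506]
[[0, 0, np.float64(1.08)], [0, 0, np.float64(1.08)], [0, 0, np.float64(1.08)]]
[[0.11, 0.52, 1.29], [0.12, 0.52, 1.29], [0.13, 0.52, 1.29]]
```

Emit:
carry_out --rotation '[[-0.5,0.5,1.1],[0,0,1.1],[0,0,1.1],[0,0,0],[0,0,0]]' --dp '[[0.15,0.53,1.3],[0.15,0.53,1.3],[0.16,0.53,1.3],[0,0,0],[0,0,0]]' --fingers '[6,5,4,4,4]'

```text
time: 1.95
position: [0.4348, -0.3917, 0.0977]
ee_rot: [179.8, 0.1, -4.6]
wrist_force: [-0.2, 0.5, 0.7]
width: 0.0615
```

Run:
```python
from h import *
plan([.438,-.385,.041],-3.7,4)
```

```text
start [ 0.4348 -0.3917  0.0977] [179.8308   0.0744  -4.649 ]
[[0, 0, np.float64(-0.24)], [0, 0, np.float64(-0.24)], [0, 0, np.float64(-0.24)], [0, 0, np.float64(-0.24)]]
[[0.07, -0.17, 1.42], [0.07, -0.17, 1.42], [0.07, -0.17, 1.42], [0.07, -0.17, 1.42]]
```

Emit:
carry_out --rotation '[[0,0,-0.5],[0,0,-0.3],[0,0,0],[0,0,0],[0,0,0],[0,0,0],[0,0,0]]' --dp '[[0.2,-0.4,1.0],[0.07,-0.2,1.3],[0,0,1.3],[0,0,1.0],[0,0,0.4],[0,0,0],[0,0,0]]' --fingers '[4,4,4,4,4,4,4]'

```text
time: 2.53
position: [0.4377, -0.3849, 0.0422]
ee_rot: [179.9, 0.1, -3.8]
wrist_force: [0.6, 0.8, -0.4]
width: 0.0401
```

Run:
```python
from h import *
plan([.438,-.385,.041],-3.7,1)
cv2.imwrite("pics/w2.png",r.get_image("wrist")[:,:,::-1])
```

```text
start [ 0.4377 -0.3849  0.0422] [179.9305   0.1448  -3.7603]
[[0, 0, np.float64(-0.06)]]
[[0.03, 0.0, 0.12]]
```

View pics/w2.png

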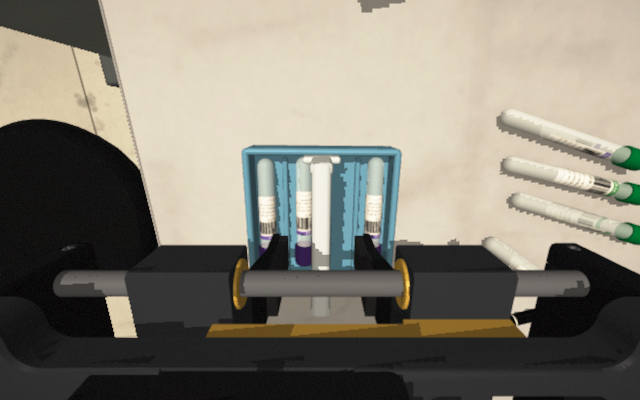

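Emit:
carry_out --rotation '[[0,0,0],[0,0,0],[0,0,0],[0,0,0],[0,0,0],[0,0,0],[0,0,0],[0,0,0]]' --dp '[[0,0,0.1],[0,0,0],[0,0,0],[0,0,0],[0,0,0],[0,0,0],[0,0,0],[0,0,0]]' --fingers '[1,0.8,0.8,0.8,0.8,0.8,0.8,0.8]' --force 40

```text
time: 3.25
position: [0.4396, -0.3867, 0.0445]
ee_rot: [179.7, -0.1, -3.8]
wrist_force: [0.9, 0.3, -0.5]
width: 0.0086
```

Emit:
carry_out --rotation '[[0,0,0],[0,0,0],[0,0,0],[0,0,0],[0,0,0],[0,0,0],[0,0,0]]' --dp '[[0,0,-0.3],[0,0,-0.8],[0,0,-1.0],[0,0,-1.0],[0,0,-0.8],[0,0,-0.4],[0,0,0]]' --fingers '[0.8,0.8,0.8,0.8,0.8,0.8,0.8]'

```text
time: 3.83
position: [0.4402, -0.3869, 0.0935]
ee_rot: [179.6, -0.2, -3.8]
wrist_force: [0.0, -0.7, 0.6]
width: 0.0074
```

Run:
```python
from h import *
cv2.imwrite("pics/w3.png",r.get_image("wrist")[:,:,::-1])
s=r.read_state();print(s["position"],s["wrist_torque"],s["wrist_force"])
plan([.437,-.385,.21],-3.7,1)
```

```text
[ 0.4401 -0.3869  0.0932] [-0.0289 -0.0872 -0.0273] [-0.5024  0.3819  1.0312]
start [ 0.4401 -0.3869  0.0932] [179.6301  -0.2045  -3.7708]
[[0, 0, np.float64(-0.07)]]
[[-0.32, -0.17, -11.68]]
```

View pics/w3.png

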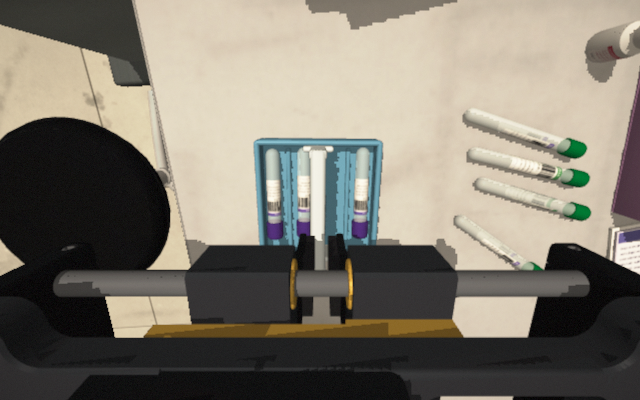

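Run:
```python
from h import *
a=r.get_image("scene")[:,:,::-1]
cv2.imwrite("pics/s3.png",cv2.resize(a[120:300,340:520],None,fx=3.3,fy=3.3,interpolation=cv2.INTER_CUBIC))
s=r.read_state();print(s["time"],s["position"],s["width"])
```

```text
3.9333 [ 0.4397 -0.3865  0.0924] 0.007876106932350758
```

View pics/s3.png

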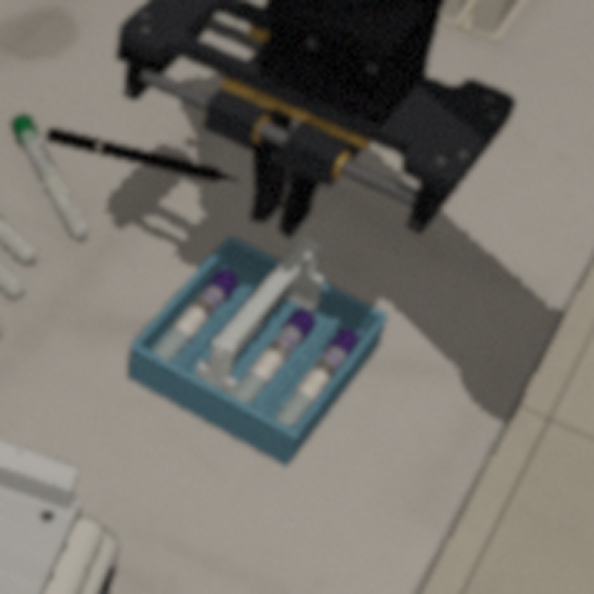

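Run:
```python
from h import *
i=r.camera_info("scene")
for p in [(.4397,-.3865,.0924),(.438,-.385,.068)]:
    q=np.linalg.inv(i["cam_to_world"])@np.r_[p,1];u=i["K"]@q[:3];u=u[:2]/u[2];print(u,(u-[340,120])*3.3)
w=cv2.imread("pics/w3.png");cv2.imwrite("pics/w3c.png",cv2.resize(w[130:330,230:410],None,fx=3,fy=3,interpolation=cv2.INTER_CUBIC))
```

```text
[421.8574 197.6073] [270.1293 256.104 ]
[420.5082 207.1003] [265.677  287.4309]
```

View pics/w3c.png

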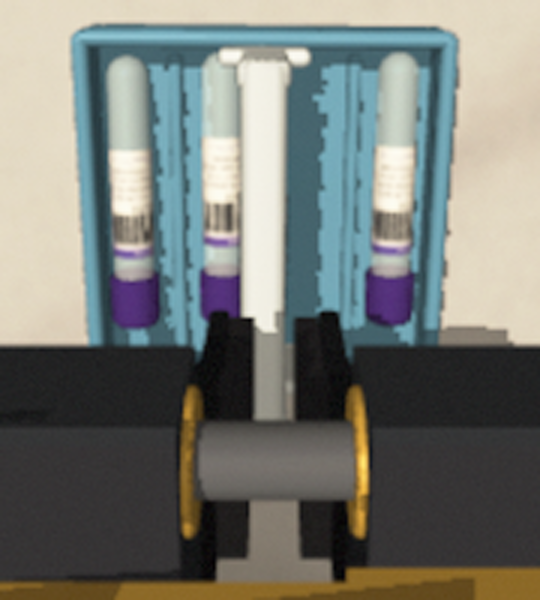

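Run:
```python
from h import *
a=r.get_image("scene")[:,:,::-1];b=r.get_image("top")[:,:,::-1]
def g(x):return np.clip(255*(x/255.)**0.45,0,255).astype(np.uint8)
cv2.imwrite("pics/s4.png",cv2.resize(g(a[140:230,380:480]),None,fx=6,fy=6,interpolation=cv2.INTER_CUBIC))
cv2.imwrite("pics/t4.png",cv2.resize(g(b[190:290,320:440]),None,fx=5,fy=5,interpolation=cv2.INTER_CUBIC))
w=cv2.imread("pics/w3.png");cv2.imwrite("pics/w3d.png",cv2.resize(g(w[200:340,250:390]),None,fx=4,fy=4,interpolation=cv2.INTER_CUBIC))
```

```text
(no output)
```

View pics/s4.png

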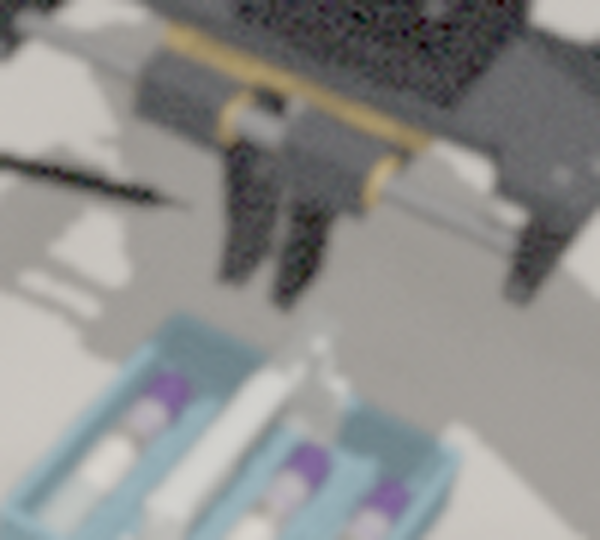

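View pics/t4.png

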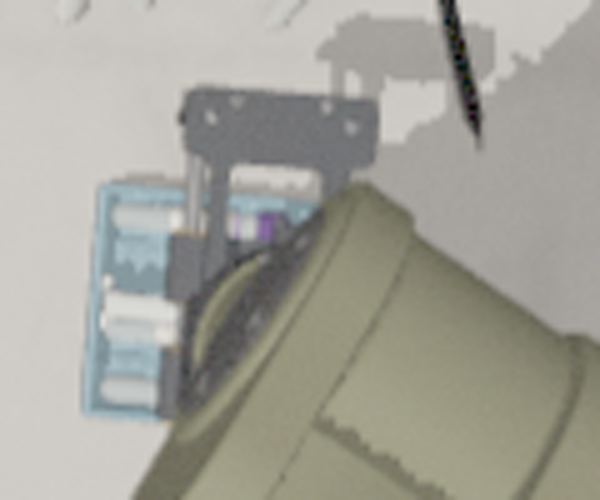

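View pics/w3d.png

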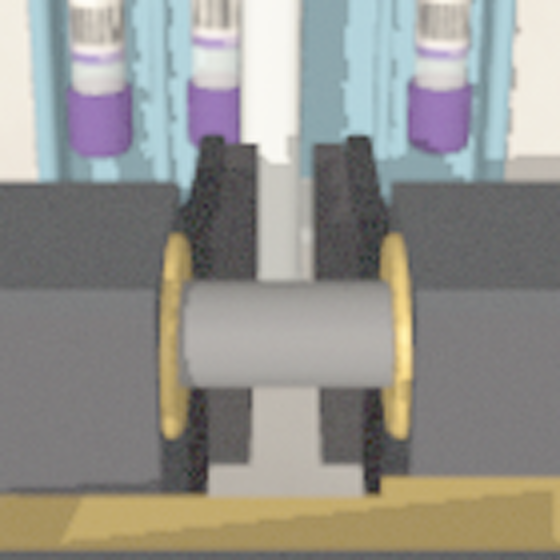

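Run:
```python
from h import *
for z in (.09,.1,.105,.11,.115,.12,.13): print(z,ray("scene",[(423.3,188.8)],z)[0])
```

```text
0.09 [ 0.4482 -0.4117  0.09  ]
0.1 [ 0.4452 -0.4019  0.1   ]
0.105 [ 0.4437 -0.3971  0.105 ]
0.11 [ 0.4422 -0.3922  0.11  ]
0.115 [ 0.4407 -0.3873  0.115 ]
0.12 [ 0.4392 -0.3824  0.12  ]
0.13 [ 0.4362 -0.3727  0.13  ]
```

Run:
```python
from h import *
b=ray("wrist",[(318.5,151),(317.5,236)],.068,wT());print(b,yaw(b[0]-b[1])-90, r.read_state()["position"])
c=ray("wrist",[(254,140),(382,140.5)],.031,wT());print(c,c.mean(0),yaw(c[1]-c[0]))
plan([.438,-.385,.06],-3.7,3)
```

```text
[[ 0.4416 -0.332   0.068 ]
 [ 0.4361 -0.4005  0.068 ]] -4.581942599938145 [ 0.439  -0.386   0.0913]
[[ 0.386  -0.3231  0.031 ]
 [ 0.4964 -0.3308  0.031 ]] [ 0.4412 -0.327   0.031 ] -3.9857067601619374
start [ 0.439  -0.386   0.0913] [179.7551  -0.0504  -3.7632]
[[0, 0, np.float64(-0.02)], [0, 0, np.float64(-0.02)], [0, 0, np.float64(-0.02)]]
[[-0.04, -0.03, 1.04], [-0.04, -0.03, 1.04], [-0.04, -0.03, 1.04]]
```

Emit:
carry_out --rotation '[[0.2,0,0],[0,0,0],[0,0,0],[0,0,0],[0,0,0],[0,0,0],[0,0,0]]' --dp '[[-0.05,-0.05,0],[-0.05,-0.05,0],[0,0,0],[0,0,1.0],[0,0,1.3],[0,0,0.7],[0,0,0]]' --fingers '[4,4,4,4,4,4,4]'

```text
time: 4.62
position: [0.4366, -0.3838, 0.0564]
ee_rot: [-179.9, 0.1, -3.8]
wrist_force: [0.2, -0.8, -0.1]
width: 0.0384
```

Emit:
carry_out --rotation '[[0,0,0],[0,0,0],[0,0,0],[0,0,0],[0,0,0],[0,0,0]]' --dp '[[0,0,0.5],[0,0,0.5],[0,0,0.5],[0,0,0.3],[0,0,0],[0,0,0]]' --fingers '[4,4,4,4,4,4]'

```text
time: 5.12
position: [0.4363, -0.3833, 0.0358]
ee_rot: [-179.8, 0.2, -3.8]
wrist_force: [0.3, -0.0, 0.3]
width: 0.0395
```

Run:
```python
from h import *
s=r.read_state();print(s["position"],s["wrist_force"],s["width"])
a=r.get_image("scene")[:,:,::-1]
def g(x):return np.clip(255*(x/255.)**0.45,0,255).astype(np.uint8)
cv2.imwrite("pics/s5.png",cv2.resize(g(a[150:260,365:485]),None,fx=5,fy=5,interpolation=cv2.INTER_CUBIC))
cv2.imwrite("pics/w5.png",g(r.get_image("wrist")[:,:,::-1]))
```

```text
[ 0.4363 -0.3833  0.0358] [ 0.3212 -0.023   0.3429] 0.039476710214052205
```

View pics/s5.png

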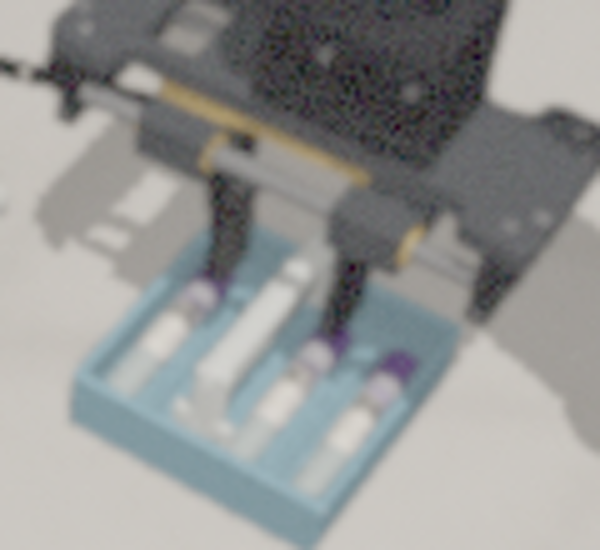

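View pics/w5.png

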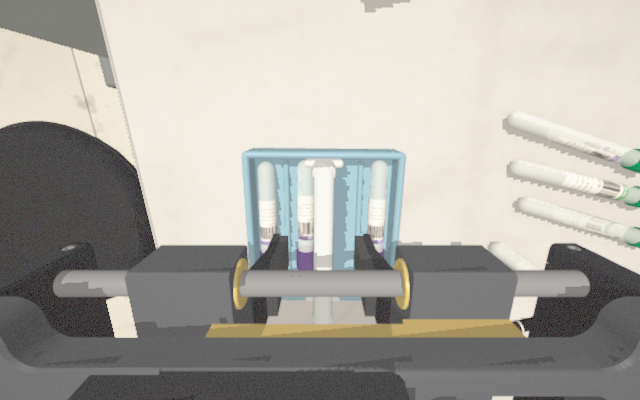

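Run:
```python
from h import *
for z in (.05,.055,.06,.065,.07): print(z,ray("scene",[(420,211.4)],z)[0])
print(r.read_state()["position"])
```

```text
0.05 [ 0.4388 -0.3903  0.05  ]
0.055 [ 0.4375 -0.3859  0.055 ]
0.06 [ 0.4361 -0.3814  0.06  ]
0.065 [ 0.4348 -0.377   0.065 ]
0.07 [ 0.4334 -0.3726  0.07  ]
[ 0.4364 -0.3834  0.036 ]
```

Emit:
carry_out --rotation '[[-0.2,0.2,0],[0,0,0],[0,0,0],[0,0,0],[0,0,0],[0,0,0]]' --dp '[[0.15,0.1,0],[0,0,0.3],[0,0,0.5],[0,0,0.5],[0,0,0.2],[0,0,0]]' --fingers '[4,4,4,4,4,4]'

```text
time: 5.72
position: [0.4388, -0.3854, 0.0208]
ee_rot: [179.8, -0.2, -3.8]
wrist_force: [0.3, -0.0, 0.9]
width: 0.0399
```

Run:
```python
from h import *
s=r.read_state();print(s["position"],s["ee_rot"],s["wrist_force"],s["width"])
a=r.get_image("scene")[:,:,::-1]
def g(x):return np.clip(255*(x/255.)**0.45,0,255).astype(np.uint8)
cv2.imwrite("pics/s6.png",cv2.resize(g(a[150:260,365:485]),None,fx=5,fy=5,interpolation=cv2.INTER_CUBIC))
```

```text
[ 0.4388 -0.3854  0.0208] [179.8499  -0.1716  -3.7714] [ 0.2561 -0.004   0.8808] 0.03988105819319568
```

View pics/s6.png

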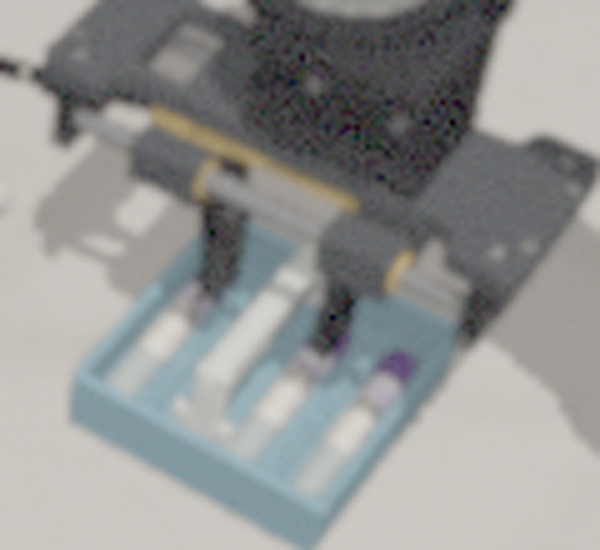

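Emit:
carry_out --rotation '[[0,0,0],[0,0,0],[0,0,0],[0,0,0],[0,0,0],[0,0,0],[0,0,0],[0,0,0]]' --dp '[[0,0,0.1],[0,0,0],[0,0,0],[0,0,0],[0,0,0],[0,0,0],[0,0,0],[0,0,0]]' --fingers '[1,0.6,0.6,0.6,0.6,0.6,0.6,0.6]' --force 30

```text
time: 6.43
position: [0.4386, -0.3855, 0.0199]
ee_rot: [179.9, -0.2, -3.8]
wrist_force: [0.5, -0.4, -0.3]
width: 0.0116
```

Run:
```python
from h import *
s=r.read_state();print(s["position"],s["ee_rot"],s["wrist_force"],s["width"])
a=r.get_image("scene")[:,:,::-1]
def g(x):return np.clip(255*(x/255.)**0.45,0,255).astype(np.uint8)
cv2.imwrite("pics/s7.png",cv2.resize(g(a[150:260,365:485]),None,fx=5,fy=5,interpolation=cv2.INTER_CUBIC))
cv2.imwrite("pics/w7.png",g(r.get_image("wrist")[:,:,::-1]))
```

```text
[ 0.4386 -0.3855  0.0199] [179.8516  -0.1531  -3.7897] [ 0.487  -0.4045 -0.3353] 0.011604004067603922
```

View pics/s7.png

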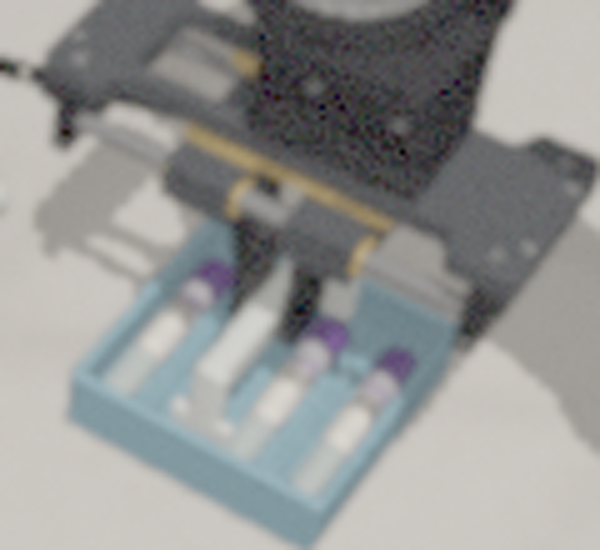

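View pics/w7.png

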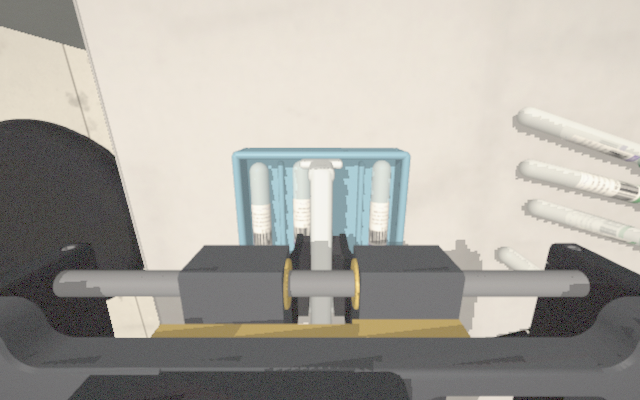

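Width 11.6 mm: the bar is now gripped. Lift slowly.

Emit:
carry_out --rotation '[[0,0,0],[0,0,0],[0,0,0],[0,0,0],[0,0,0],[0,0,0],[0,0,0],[0,0,0]]' --dp '[[0,0,-0.3],[0,0,-0.6],[0,0,-0.8],[0,0,-0.8],[0,0,-0.6],[0,0,-0.3],[0,0,0],[0,0,0]]' --fingers '[0.6,0.6,0.6,0.6,0.6,0.6,0.6,0.6]'

```text
time: 7.2
position: [0.4379, -0.3847, 0.057]
ee_rot: [179.9, -0.1, -3.8]
wrist_force: [0.4, 0.3, -3.0]
width: 0.012
```

Run:
```python
from h import *
s=r.read_state();print(s["position"],s["ee_rot"],s["wrist_force"],s["wrist_torque"],s["width"])
def g(x):return np.clip(255*(x/255.)**0.45,0,255).astype(np.uint8)
a=r.get_image("scene")[:,:,::-1]
cv2.imwrite("pics/s8.png",cv2.resize(g(a[120:260,365:485]),None,fx=4.2,fy=4.2,interpolation=cv2.INTER_CUBIC))
cv2.imwrite("pics/w8.png",g(r.get_image("wrist")[:,:,::-1]))
```

```text
[ 0.4379 -0.3847  0.057 ] [179.911   -0.0938  -3.7665] [ 0.3927  0.3377 -3.0158] [-0.0174 -0.0483 -0.0269] 0.012000901908893954
```

View pics/s8.png

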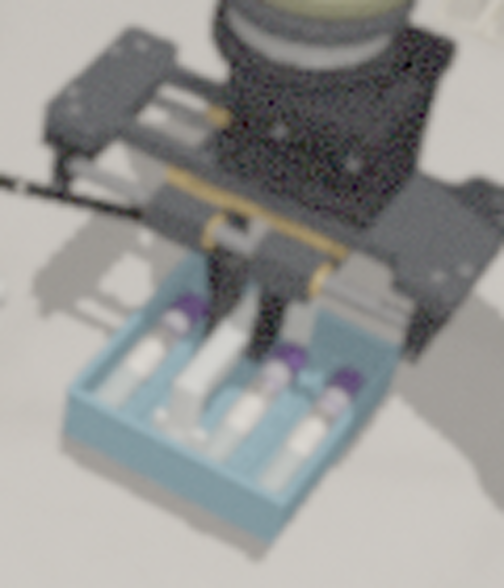

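View pics/w8.png

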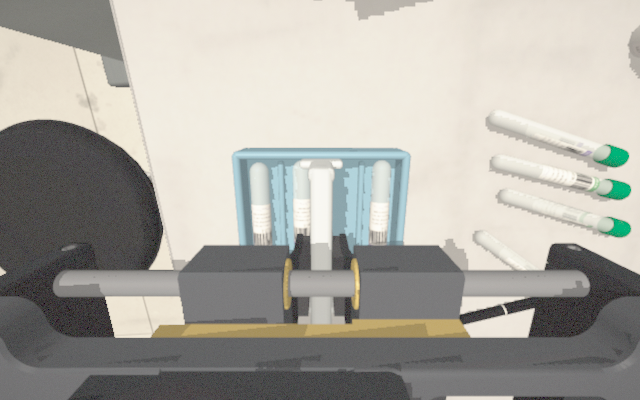

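Emit:
carry_out --rotation '[[0,0,0],[0,0,0],[0,0,0],[0,0,0],[0,0,0],[0,0,0],[0,0,0],[0,0,0]]' --dp '[[0,0,-0.5],[0,0,-1.2],[0,0,-1.8],[0,0,-2.0],[0,0,-1.8],[0,0,-1.2],[0,0,-0.5],[0,0,0]]' --fingers '[0.6,0.6,0.6,0.6,0.6,0.6,0.6,0.6]'

```text
time: 7.97
position: [0.4366, -0.383, 0.1529]
ee_rot: [-179.9, 0.1, -3.7]
wrist_force: [0.1, -0.3, -3.0]
width: 0.0118
```

Run:
```python
from h import *
s=r.read_state();print(s["wrist_force"],s["width"])
plan([.5382,-.1036,.155],10.2,16)
```

```text
[ 0.129  -0.3467 -2.9692] 0.01182993029081361
start [ 0.4366 -0.383   0.1529] [-179.8991    0.0988   -3.7249]
[[0, 0, np.float64(-0.87)], [0, 0, np.float64(-0.87)], [0, 0, np.float64(-0.87)], [0, 0, np.float64(-0.87)], [0, 0, np.float64(-0.87)], [0, 0, np.float64(-0.87)], [0, 0, np.float64(-0.87)], [0, 0, np.float64(-0.87)], [0, 0, np.float64(-0.87)], [0, 0, np.float64(-0.87)], [0, 0, np.float64(-0.87)], [0, 0, np.float64(-0.87)], [0, 0, np.float64(-0.87)], [0, 0, np.float64(-0.87)], [0, 0, np.float64(-0.87)], [0, 0, np.float64(-0.87)]]
[[0.52, -1.78, -0.01], [0.55, -1.78, -0.01], [0.57, -1.77, -0.01], [0.6, -1.76, -0.01], [0.63, -1.75, -0.01], [0.65, -1.74, -0.01], [0.68, -1.73, -0.01], [0.71, -1.72, -0.01], [0.73, -1.71, -0.01], [0.76, -1.7, -0.01], [0.78, -1.68, -0.01], [0.81, -1.67, -0.01], [0.84, -1.66, -0.01], [0.86, -1.65, -0.01], [0.89, -1.63, -0.01], [0.91, -1.62, -0.01]]
```

Emit:
carry_out --rotation '[[0,0,0],[0,0,-0.5],[0,0,-0.9],[0,0,-0.9],[0,0,-0.9],[0,0,-0.9],[0,0,-0.9],[0,0,-0.9],[0,0,-0.9],[0,0,-0.9],[0,0,-0.9],[0,0,-0.9],[0,0,-0.9],[0,0,-0.9],[0,0,-0.9],[0,0,-0.5],[0,0,-0.3],[0,0,0],[0,0,0],[0,0,0]]' --dp '[[0.15,-0.5,0],[0.3,-1.0,0],[0.5,-1.5,0],[0.6,-1.75,0],[0.6,-1.75,0],[0.65,-1.75,0],[0.7,-1.75,0],[0.7,-1.75,0],[0.75,-1.7,0],[0.75,-1.7,0],[0.8,-1.7,0],[0.8,-1.7,0],[0.8,-1.65,0],[0.8,-1.6,0],[0.7,-1.3,0],[0.5,-0.9,0],[0.3,-0.5,0],[0.1,-0.2,0],[0,0,0],[0,0,0]]' --fingers '[0.6,0.6,0.6,0.6,0.6,0.6,0.6,0.6,0.6,0.6,0.6,0.6,0.6,0.6,0.6,0.6,0.6,0.6,0.6,0.6]'

```text
time: 9.63
position: [0.5374, -0.0956, 0.1501]
ee_rot: [-179.5, 0.3, 11.2]
wrist_force: [-0.4, -0.1, -1.9]
width: 0.0115
```

Run:
```python
from h import *
s=r.read_state();print(s["wrist_force"],s["width"])
plan([.5382,-.1036,.13],10.2,3)
def g(x):return np.clip(255*(x/255.)**0.45,0,255).astype(np.uint8)
cv2.imwrite("pics/w9.png",g(r.get_image("wrist")[:,:,::-1]))
a=r.get_image("scene")[:,:,::-1]
cv2.imwrite("pics/s9.png",cv2.resize(g(a[140:380,190:420]),None,fx=2.5,fy=2.5,interpolation=cv2.INTER_CUBIC))
```

```text
[-0.3504 -0.0638 -1.8913] 0.011489536684153251
start [ 0.5374 -0.0956  0.1501] [-179.5251    0.2531   11.1966]
[[0, 0, np.float64(0.33)], [0, 0, np.float64(0.33)], [0, 0, np.float64(0.33)]]
[[-0.03, 0.27, 0.67], [-0.02, 0.27, 0.67], [-0.02, 0.27, 0.67]]
```

View pics/w9.png

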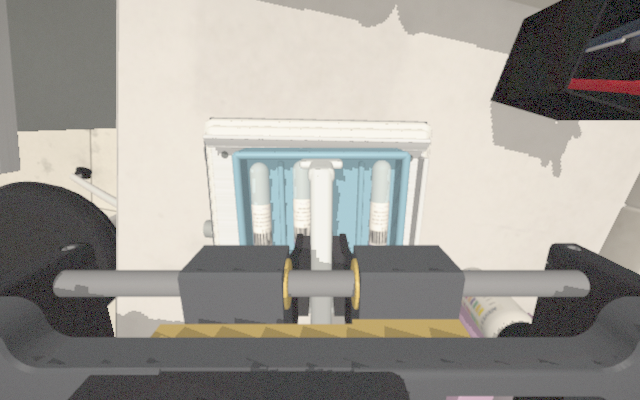

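View pics/s9.png

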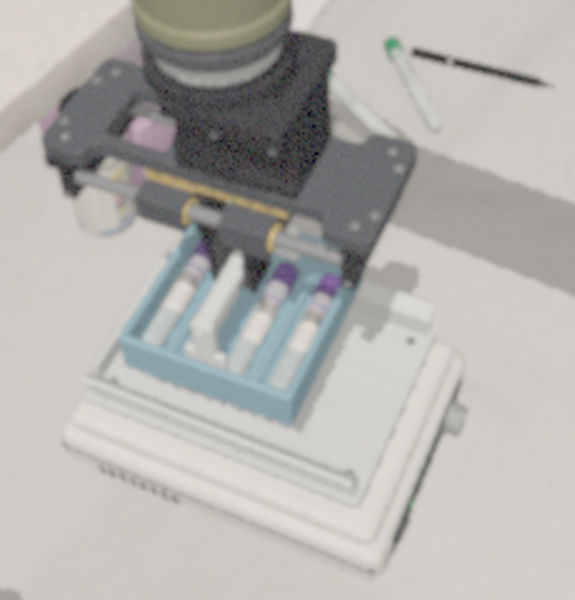

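Run:
```python
from h import *
print(ray("top",[(280,106)],.133))
```

```text
[[ 0.7633 -0.1907  0.133 ]]
```

Emit:
carry_out --rotation '[[-0.4,0.2,0.6],[0,0,0.3],[0,0,0],[0,0,0]]' --dp '[[0,0.3,0.2],[0,0.3,0.4],[0,0.15,0.3],[0,0,0]]' --fingers '[0.6,0.6,0.6,0.6]'

```text
time: 10.07
position: [0.538, -0.1077, 0.14]
ee_rot: [180.0, 0.1, 9.8]
wrist_force: [-0.2, 0.0, -2.9]
width: 0.0118
```

Run:
```python
from h import *
plan([.5382,-.1036,.13],10.2,1)
```

```text
start [ 0.538  -0.1077  0.14  ] [179.9518   0.0766   9.8369]
[[0, 0, np.float64(-0.36)]]
[[0.09, -0.4, 1.0]]
```

Emit:
carry_out --rotation '[[0,0,-0.2],[0,0,-0.1],[0,0,0],[0,0,0]]' --dp '[[0.05,-0.2,0.2],[0,-0.15,0.3],[0,0,0.3],[0,0,0]]' --fingers '[0.6,0.6,0.6,0.6]'

```text
time: 10.4
position: [0.5373, -0.1046, 0.1306]
ee_rot: [180.0, 0.1, 10.1]
wrist_force: [0.2, -0.2, -3.1]
width: 0.0114
```

Run:
```python
from h import *
plan([.5382,-.1036,.12],10.2,1)
def g(x):return np.clip(255*(x/255.)**0.45,0,255).astype(np.uint8)
b=r.get_image("top")[:,:,::-1]
cv2.imwrite("pics/t10.png",cv2.resize(g(b[145:270,195:315]),None,fx=4.8,fy=4.8,interpolation=cv2.INTER_CUBIC))
cv2.imwrite("pics/w10.png",g(r.get_image("wrist")[:,:,::-1]))
```

```text
start [ 0.5373 -0.1046  0.1306] [179.9806   0.1322  10.0769]
[[0, 0, np.float64(-0.12)]]
[[0.11, -0.09, 1.06]]
```

View pics/t10.png

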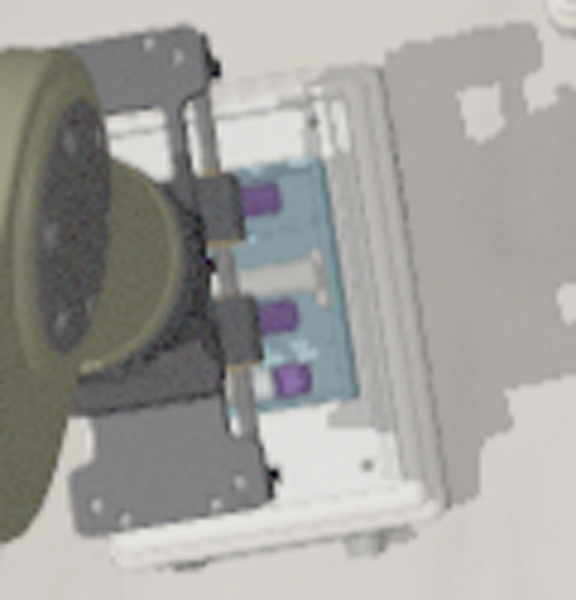

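View pics/w10.png

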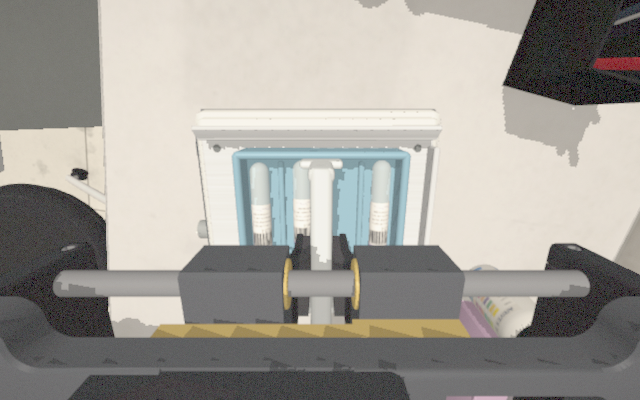

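Run:
```python
from h import *
c=ray("top",crop([(320,158),(357,395)],4.8,195,145),.1416);print(c,np.linalg.norm(c[0]-c[1]),yaw(c[0]-c[1]))
a=np.radians(10.1);yx=np.array([-np.sin(a),np.cos(a)]);print(c.mean(0)[:2]+.058*yx, r.read_state()["position"])
```

```text
[[ 0.6003 -0.1542  0.1416]
 [ 0.4932 -0.1736  0.1416]] 0.10885177525231014 10.28272757656655
[ 0.5366 -0.1068] [ 0.5376 -0.1046  0.1312]
```

Emit:
carry_out --rotation '[[0,0,-0.1],[0,0,0],[0,0,0],[0,0,0],[0,0,0]]' --dp '[[0.1,-0.12,0.2],[0,0,0.5],[0,0,0.5],[0,0,0.2],[0,0,0]]' --fingers '[0.6,0.6,0.6,0.6,0.6]'

```text
time: 10.92
position: [0.539, -0.1028, 0.1162]
ee_rot: [179.9, 0.0, 10.2]
wrist_force: [-0.1, -0.0, -2.1]
width: 0.012
```

Run:
```python
from h import *
s=r.read_state();print(s["wrist_force"],s["wrist_torque"],s["width"])
plan([.5382,-.1032,.10],10.2,1)
```

```text
[-0.0832 -0.0143 -2.0556] [ 0.0144 -0.1072  0.0188] 0.011999962783043031
start [ 0.539  -0.1028  0.1162] [179.9399   0.0333  10.2288]
[[0, 0, np.float64(0.03)]]
[[-0.08, 0.02, 1.62]]
```

Pin height contact expected at TCP z ≈ 0.107; descend slowly.

Emit:
carry_out --rotation '[[0,0,0],[0,0,0],[0,0,0],[0,0,0]]' --dp '[[-0.08,0,0.3],[0,0,0.3],[0,0,0.2],[0,0,0]]' --fingers '[0.6,0.6,0.6,0.6]'

```text
time: 11.25
position: [0.5379, -0.1031, 0.1071]
ee_rot: [180.0, 0.1, 10.2]
wrist_force: [-0.3, -0.3, -2.8]
width: 0.0118
```

Emit:
carry_out --rotation '[[0,0,0],[0,0,0],[0,0,0],[0,0,0]]' --dp '[[0,0,0.2],[0,0,0.2],[0,0,0.2],[0,0,0]]' --fingers '[0.6,0.6,0.6,0.6]'

```text
time: 11.58
position: [0.538, -0.1032, 0.1005]
ee_rot: [179.9, 0.0, 10.2]
wrist_force: [-1.3, -0.0, -2.9]
width: 0.0113
```

Emit:
carry_out --rotation '[[0,0,0],[0,0,0],[0,0,0]]' --dp '[[0,0,0.15],[0,0,0.15],[0,0,0]]' --fingers '[0.6,0.6,0.6]'

```text
time: 11.83
position: [0.5383, -0.1033, 0.099]
ee_rot: [179.9, 0.0, 10.2]
wrist_force: [-2.8, -0.3, 3.7]
width: 0.0115
```

Run:
```python
from h import *
s=r.read_state();print(s["position"],s["ee_rot"],s["wrist_force"],s["wrist_torque"],s["width"])
def g(x):return np.clip(255*(x/255.)**0.45,0,255).astype(np.uint8)
a=r.get_image("scene")[:,:,::-1]
cv2.imwrite("pics/s11.png",cv2.resize(g(a[210:370,205:390]),None,fx=4,fy=3.7,interpolation=cv2.INTER_CUBIC))
```

```text
[ 0.5383 -0.1033  0.099 ] [179.9011   0.0324  10.2065] [-2.8043 -0.3349  3.7411] [ 0.0013  0.4631 -0.0134] 0.011517100250234908
```

View pics/s11.png

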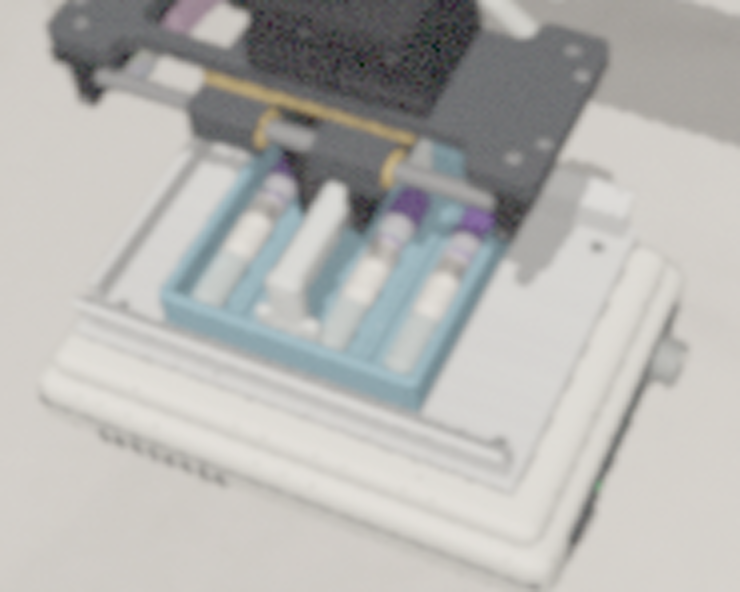

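Emit:
carry_out --rotation '[[0,0,0],[0,0,0],[0,0,0],[0,0,0],[0,0,0],[0,0,0]]' --dp '[[-0.05,0,0.2],[-0.05,0,0.2],[0,0,0.2],[0,0,0.2],[0,0,0.2],[0,0,0]]' --fingers '[0.6,0.6,0.6,0.6,0.6,0.6]' --force 50

```text
time: 12.38
position: [0.5384, -0.1033, 0.0936]
ee_rot: [179.7, -0.1, 10.2]
wrist_force: [-3.6, 0.8, 8.2]
width: 0.0117
```

Run:
```python
from h import *
s=r.read_state();print(s["position"],s["ee_rot"],s["wrist_force"],s["wrist_torque"],s["width"])
```

```text
[ 0.5384 -0.1033  0.0936] [179.7442  -0.0968  10.2166] [-3.645   0.7528  8.2128] [ 0.2427  0.8569 -0.0253] 0.011721598288660966
```

Emit:
carry_out --rotation '[[0,0,0],[0,0,0],[0,0,0],[0,0,0],[0,0,0]]' --dp '[[-0.1,0,0.2],[-0.1,0,0.2],[0,0,0.2],[0,0,0.2],[0,0,0.2]]' --fingers '[0.6,0.6,0.6,0.6,0.6]'

```text
time: 12.8
position: [0.5386, -0.1035, 0.0918]
ee_rot: [179.5, -0.3, 10.2]
wrist_force: [-7.3, 0.5, 13.7]
width: 0.0113
```

Run:
```python
from h import *
s=r.read_state();print(s["position"],s["ee_rot"],s["wrist_force"],s["wrist_torque"],s["width"])
```

```text
[ 0.5386 -0.1035  0.0918] [179.5206  -0.3082  10.2067] [-7.3197  0.5168 13.6632] [0.3908 1.6427 0.0093] 0.011332295919179204
```

Emit:
carry_out --rotation '[[0.2,-0.3,0],[0,0,0],[0,0,0]]' --dp '[[-0.25,0,0.25],[-0.25,0,0.25],[-0.2,0,0.25]]' --fingers '[0.6,0.6,0.6]'

```text
time: 13.05
position: [0.5389, -0.1034, 0.0918]
ee_rot: [179.5, -0.8, 10.3]
wrist_force: [-3.2, 2.0, 13.9]
width: 0.0116
```

Run:
```python
from h import *
s=r.read_state();print(s["position"],s["ee_rot"],s["wrist_force"],s["wrist_torque"],s["width"])
```

```text
[ 0.5389 -0.1034  0.0918] [179.4984  -0.8313  10.2754] [-3.1801  2.021  13.8611] [ 0.3875  1.0121 -0.0616] 0.01163753587862145
```

Emit:
carry_out --rotation '[[0,-0.3,0],[0,-0.3,0],[0,0,0],[0,0,0]]' --dp '[[-0.2,0,0.35],[-0.2,0,0.35],[-0.1,0,0.35],[-0.1,0,0.35]]' --fingers '[0.6,0.6,0.6,0.6]'

```text
time: 13.38
position: [0.539, -0.1037, 0.0918]
ee_rot: [179.1, -0.8, 10.3]
wrist_force: [-7.4, 1.8, 21.8]
width: 0.0113
```

Run:
```python
from h import *
def g(x):return np.clip(255*(x/255.)**0.45,0,255).astype(np.uint8)
def p():
    s=r.read_state();print(s["position"],s["ee_rot"],s["wrist_force"],s["wrist_torque"],s["width"])
p()
a=r.get_image("scene")[:,:,::-1]
cv2.imwrite("pics/s12.png",cv2.resize(g(a[210:370,205:390]),None,fx=4,fy=3.7,interpolation=cv2.INTER_CUBIC))
p()
b=r.get_image("top")[:,:,::-1]
cv2.imwrite("pics/t12.png",cv2.resize(g(b[145:270,195:315]),None,fx=4.8,fy=4.8,interpolation=cv2.INTER_CUBIC))
cv2.imwrite("pics/w12.png",g(r.get_image("wrist")[:,:,::-1]))
p()
```

```text
[ 0.539  -0.1037  0.0918] [179.1258  -0.8232  10.2706] [-7.4308  1.8305 21.7944] [ 0.5885  1.9968 -0.0363] 0.011328267976921255
[ 0.539  -0.1037  0.0917] [179.1166  -0.8316  10.2764] [-6.9188  1.9811 20.8067] [ 0.5683  1.9885 -0.0225] 0.011135541697102997
[ 0.5391 -0.1037  0.0918] [179.1264  -0.8324  10.2712] [-7.5939  1.0802 21.4034] [ 0.5871  1.9259 -0.062 ] 0.011641646483306768
```

View pics/s12.png

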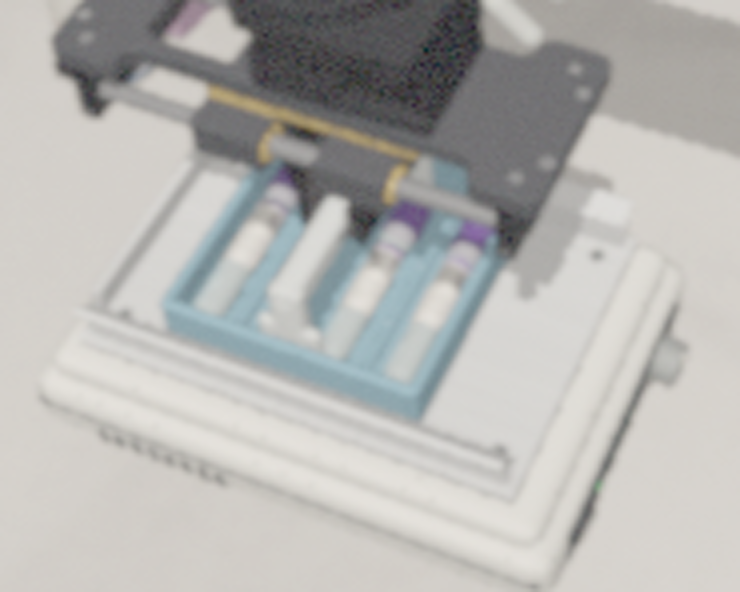

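View pics/w12.png

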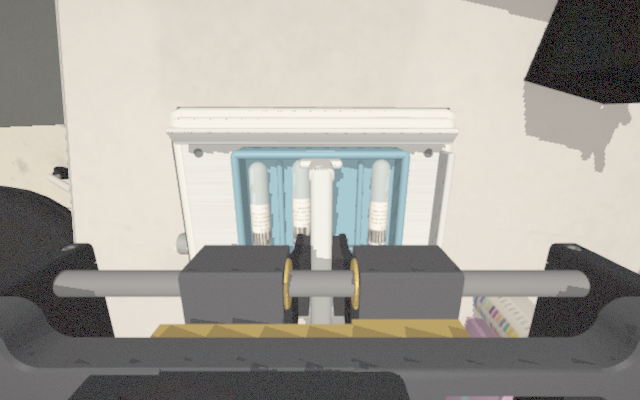

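View pics/t12.png

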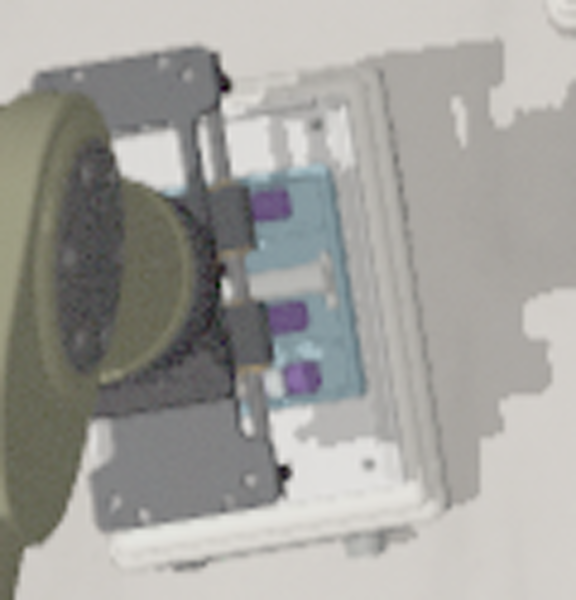

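```bash
python3 -c "
from h import *
s=r.read_state();print(s['time'],s['position'],s['wrist_force'],s['width'],abs(s['qvel']).max())
print(r.sign_off())"
```

```text
13.5333 [ 0.5391 -0.1037  0.0918] [-7.5939  1.0802 21.4034] 0.011641646483306768 0.07129480500231423
the job is handed in; nothing more can be done
None
```

I gripped the tray by its bar, carried it level to the mixer and lowered it over the pin. I then pressed the platform down to its stop and handed in at 13.5 s with the gripper still holding it down; the hand-in gave no verdict.

**Last checks, all good:**
- **Seating:** The tray's underside comes out at about 72 mm, worked out from the tool height. That is the 80 mm platform less its 8 mm travel. Riding on the pin would have read about 79 mm.
- **Press:** I was pushing down with about 21 N, steady over the last readings. The height had stopped changing as the push went from 14 to 21 N, so the platform was on its bottom stop.
- **Grip and position:** The fingers read 11.6 mm open on the 12 mm bar. By the arm's reading the bar was within about 1° of straight across the mixer, and the tool was tilted about 1°. The last pictures show all three tubes in the tray, and I never moved near the bystanders.

**What went wrong or disagreed:**
- **First grasp:** It closed above the bar and missed. The fingertips sat about 22–28 mm above the stated tool point, judging from the scene camera. Going about 22 mm lower gave a firm grip, and the tray was not disturbed.
- **No sliding:** The pin was visible in the first pictures, about 5 mm behind the platform centre. I lowered the tray straight onto it, and it went over the pin without being slid.
- **Side force:** About 7.5 N against the pin remained at the end; small corrections did not remove it.

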